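# Park the solder pot and bolt it in

## Robot

A 6-joint arm with a two-finger parallel gripper is mounted at the origin on the work surface. World frame = base frame: x ahead of the robot, y to its left, z up, the work surface at z = 0. Lengths are in m, angles in rad, forces in N, time in s.
With the tool pointing down it reaches from about 0.35 to 0.975 m from the base axis. Payload 4.9 kg.
Tool frame: the origin (TCP) lies on the centre line of the jaws, within the pads' length; the fingertips stand ctrl.tcp_to_tips ahead of it and the grasp point (between the pads) lies 3 mm ahead of it (ctrl.tcp_to_tips is the distance from the TCP to the fingertips, in m); z points along the fingers, y is the direction in which the jaws open and shut (so a half turn about z gives the same grasp; the last joint's range is limited). The gripper opens to 85 mm and grips with 20 to 120 N. Pads are 22 mm wide; open, the fingers measure 114 mm over their backs; the gripper's body (76 mm by 85 mm) begins 54 mm behind the grasp point. The pads swing forward as they close: fully open they stand 13 mm farther back than shut.
Start: joints at [-1.332, 0.053, 1.613, -0, 1.476, -0.119], TCP at [0.219, -0.585, 0.253] pointing down, gripper open.
Joint ranges: [-3.01, 3.01], [-1.01, 2.22], [0.06, 2.58], [-1.02, 4.17], [0.09, 2.62], [-3.14, 3.14]. Speed limits (rad/s): [2.57, 2.57, 3.14, 3.14, 3.14, 3.14].

## Interface

Orientations are given as a rotation vector (axis times angle).
In Python, from station import ctrl, vision gives the robot as it stands.
- The arm moves only by the tool jog_arm, never from a script. Its argument "deltas" is a list of rows, each a list of 7 numbers: the turn, a rotation vector about the tool's x, y, z in rad, then the shift along the tool's x, y, z in cm, then the opening, from 0 (shut) to 1 (fully open). A call has 1 to 12 rows; each row shifts and turns the commanded pose from where the row before left it, along the tool's axes as they then stand; what a row does not reach is not made up. A row lasts 1/12 s, in which the tool goes at most 41.7 mm and 7.16 degrees, less where a joint would pass 70% of its speed; a pose out of reach is approached as far as the arm can. A call with a gripper value outside its range is refused whole. The fingers move at their own pace and stop on an object; "grip_force" is the grip in N (left out, the last holds). Time passes only in rows, so rows that do not move let the fingers close. It gives the time, the measured TCP pose, the force and the opening at its end, in the units of the state.
- ctrl.get_obs(): the state, without advancing time (a new reading comes with each control period).
- vision.get_image(name): name is "scene" or "side" or "wrist"; returns (picture, depth): 420x560x3 uint8, red, green, blue; 420x560 float32, m along the optical axis (not along the pixel's ray), 0 where there is no reading.
- vision.calibration(name): a dict with "fx", "fy", "cx", "cy" (pixels), "rvec" (rotation vector, rad) and "tvec" (3), from world to camera coordinates, as OpenCV has them; the wrist camera has in their place "hand_eye" (4x4, takes a point from camera to tool coordinates, whose origin is the TCP and whose axes are the flange's). Camera axes: x right, y down, z forward; pixel columns grow to the right and rows downward; lengths in m; the calibration is good to about 2 mm. A picture is of the moment at which its call begins: read the wrist's pose just before it. calibration takes no time and is no camera call.
- ctrl.finish_job(): hands the job in, once; it reports no verdict.
The state is a dict: "t": time; "q": joint angles; "dq": joint speeds; "effort": joint torques, N m; "tool_pos": TCP position; "tool_rot": TCP orientation; "contact_force": force on the tool from outside, world axes, zero at the start; "wrist_torque": the same for the moment, N m; "opening": finger opening in m.
Only numpy, scipy, OpenCV 4.12 (cv2) and the standard library are available. Lean on these libraries where they do the work, as an engineer would, in place of code of your own. Each camera call takes 0.05 s, during which the arm holds its last target. There are 200 camera calls.

## Task

The cold solder pot is done for the day: slide it along the deck, without lifting or tipping it, off the heating ring and all the way into the parking guard. Then slide the barrel bolt across the mouth of the guard, fully home in its keeper, so that the pot is locked in. Leave everything else on the bench where it is.

Things in the scene. Friction and masses are not known exactly. Their poses are not given: they have to be found in the camera images.
- station: solder-pot station, fixed to the bench: flat bare-steel deck 310 x 390 mm, top 8 mm above the bench, spanning x -75..235, y -275..115 mm here. Origin on the bench under the centre of the parking guard; z up, +x from guard to heating ring, +y the way the bolt closes. A black control box 50 x 90 mm, 62 mm high with its dial, sits at x -45, y -200 mm
- bay (a point): centre of the parking guard, on the deck's top, axes as the station's. The guard is a square U of grey sheet 45 mm high, inside 110 mm wide (y -55..55), inner back wall at x = -52 mm, open towards +x. The bolt crosses its mouth along x = 66 mm and clears the pot if the pot's axis is no more than 10 mm from this point along x
- keeper (a point): the mouth of the keeper, on the bolt's line 34 mm above the bench: an aluminium staple 36 mm wide, 32 mm deep, top 54 mm above the bench, at the +y side of the guard's mouth, facing the barrel at the -y side (120 mm apart)
- hot (a point): centre of the heating ring, dark concentric circles 124 mm across flush with the deck, 150 mm from the bay along +x; on the deck's top
- pot: open round dark-steel pot, no long handle, 90 mm across, 70 mm tall, wall 4 mm, 0.4 to 0.85 kg, with two short ears below its rim at its own +y and -y (118 mm over the ears, underside 61 mm above its base). Origin at the centre of its underside, z up. Starts on the heating ring, ears roughly along the station's y. Slides on the deck
- bolt (a joint): travel of the barrel bolt (14 mm round rod, axis 34 mm above the bench) along the station's +y, in m: starts drawn back, 0 to 0.03, tip clear of the mouth; 0.175 = fully home against its stop, tip 27 mm into the keeper. Friction about 3 N, no spring: it stays where left
- knob (a point): centre of the steel ball (26 mm across, top 105 mm above the bench) on the bolt's upright stem (16 mm thick), 92 mm above the bench. The stem rises from the open-topped barrel (36 mm wide, top 46 mm above the bench, station y -267..-60 mm): 50 to 105 mm up is free to push. It stands at station x = 66 mm, y = -245 mm + bolt travel, so y = -70 mm when home
- flux_jar: closed round jar, 54 mm across, 62 mm tall, stands on the deck; origin at the centre of its underside; a bystander
- wrench: steel wrench 130 mm long lying on the deck along its x; a bystander
- coupling: copper tube coupling standing on the deck outside the guard, 34 mm across, 45 mm tall; origin at the centre of its underside; a bystander
- hammer: hammer 280 mm long lying on the bench right of the station; a bystander
- screwdriver: screwdriver 200 mm long lying on the bench right of the station; a bystander
- water: clear bottle 64 mm across, 200 mm tall, standing on the bench left of the station; a bystander
- elbow: bent copper tube 22 mm thick, legs 100 and 70 mm, lying on the bench left of the station; a bystander
Things that resemble listed ones, but are neither listed nor needed, are in the scene too. There is more than one size of the pot; the job needs the largest.

How it is judged:
By the outcome, as a careful person would: the job done as asked, in the order asked, and still so for the second after the job is handed in, with the robot touching nothing.
It also fails if it takes over 50 s, if anything falls off the work surface, if the arm or the gripper's body presses on something with over 40 N, if the wrist force passes 120 N, or if a joint passes its speed limit or range.

## Working session

There is one attempt and no reset: what is moved stays moved. The work goes in short steps, Python scripts to look and compute and a tool call to move; the robot and the scene stay as the last step left them, time stands still between calls to the robot, and variables do not carry over. Pictures are saved under pics/ and viewed, about 8 in all and at most 12, crops included, and the job is handed in when it is done.

Besides the shell and the picture viewer there is one more tool, called after "Request:" as a command line: name --pt "numbers of a row" for each row, then --argument value for the rest. jog_arm: Moves the arm, as the interface text tells. Its arguments: {"type":"object","properties":{"deltas":{"type":"array"},"grip_force":{"type":"number"}},"required":["deltas"]}

```bash
ls; mkdir -p pics; cat > h.py <<'E'
import numpy as np, cv2, json
from scipy.spatial.transform import Rotation as R
from station import ctrl, vision
def snap(n,tag):
    o=ctrl.get_obs(); im,d=vision.get_image(n)
    np.savez(f'pics/{tag}.npz',d=d,im=im,p=o['tool_pos'],r=o['tool_rot'])
    cv2.imwrite(f'pics/{tag}.png',im[:,:,::-1]); return im,d
def cam(n,z=None):
    c=vision.calibration(n); K=(c['fx'],c['fy'],c['cx'],c['cy'])
    if 'hand_eye' in c:
        H=np.array(c['hand_eye']); T=np.eye(4); T[:3,:3]=R.from_rotvec(z['r']).as_matrix(); T[:3,3]=z['p']
        M=T@H; return K,M[:3,:3],M[:3,3]
    Rm=R.from_rotvec(np.ravel(c['rvec'])).as_matrix(); return K,Rm.T,-Rm.T@np.ravel(c['tvec'])
def pts(n,tag,uv,plane=None):
    """world points from depth, or ray-plane z if plane given"""
    z=np.load(f'pics/{tag}.npz'); K,Rc,t=cam(n,z); out=[]
    for u,v in uv:
        ray=Rc@np.array([(u-K[2])/K[0],(v-K[3])/K[1],1])
        s=z['d'][int(round(v)),int(round(u))] if plane is None else (plane-t[2])/ray[2]
        out.append(t+s*ray)
    return np.array(out)
def cloud(n,tag):
    z=np.load(f'pics/{tag}.npz'); K,Rc,t=cam(n,z); d=z['d']; v,u=np.indices(d.shape)
    P=np.stack([(u-K[2])/K[0]*d,(v-K[3])/K[1]*d,d],-1)@Rc.T+t; P[d==0]=np.nan; return P
E
python3 - <<'E'
from h import *
print(ctrl.tcp_to_tips, ctrl.get_obs())
for n in('scene','side'): 
    snap(n,n+'0'); print(n,cam(n)[2])
a=cv2.imread('pics/scene0.png');b=cv2.imread('pics/side0.png')
cv2.imwrite('pics/both.png',cv2.resize(np.vstack([a,b]),(800,1200))[:, :]) 
E
```

```text
pics
0.022 {'t': 0.0, 'q': array([-1.33198137e+00,  5.33570290e-02,  1.61432048e+00,  3.90360331e-06,
        1.47597924e+00, -1.18989035e-01]), 'dq': array([ 0.00132368, -0.0005226 , -0.00046991,  0.00172156, -0.00037375,
       -0.00153283]), 'effort': array([-4.12561149e-04, -3.93679440e+01, -3.70180678e+01, -1.00009011e-04,
        6.90198125e-03,  1.03776367e-05]), 'tool_pos': array([ 0.21875509, -0.58484374,  0.25204704]), 'tool_rot': array([-3.08942417e+00, -5.58676637e-01,  1.87922678e-04]), 'contact_force': array([ 1.55642353, -0.1642678 ,  0.32312886]), 'wrist_torque': array([-0.01721436,  0.00074154,  0.00412456]), 'opening': 0.08539578653060394}
scene [ 1.80469798 -0.12053604  0.8647561 ]
side [0.02278532 0.98188793 0.96796106]
```

View pics/scene0.png

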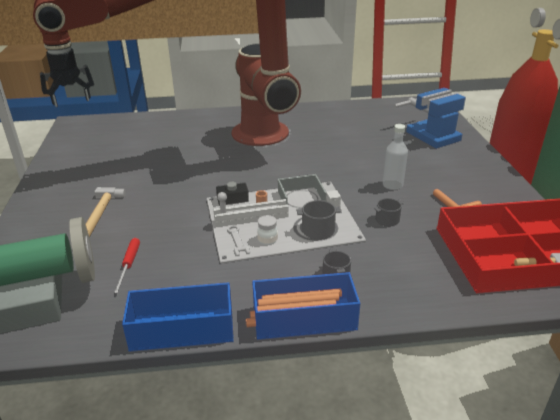

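View pics/side0.png

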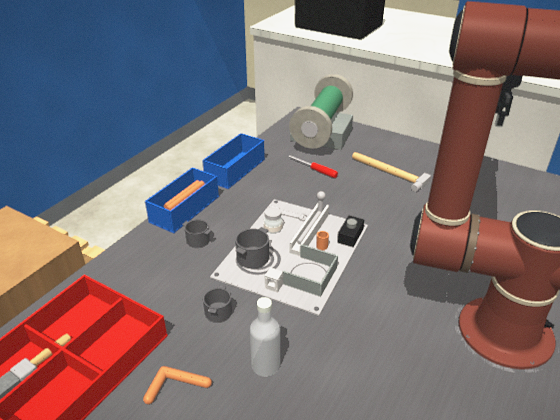

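```bash
python3 - <<'E'
from h import *
a=cv2.imread('pics/scene0.png')[165:290,190:375]; b=cv2.imread('pics/side0.png')[180:330,195:385]
cv2.imwrite('pics/crops.png',np.vstack([cv2.resize(a,(400,270),interpolation=2),cv2.resize(b,(400,316),interpolation=2)]))
cv2.imwrite('pics/cropA.png',cv2.resize(a,None,fx=4.3,fy=4.3,interpolation=2))
for n in('scene','side'):
    P=cloud(n,n+'0'); im=np.load(f'pics/{n}0.npz')['im'].astype(int)
    x,y,z=P[...,0],P[...,1],P[...,2]
    m=(abs(z-.008)<.006)&(im.min(-1)>110)&(x>.25)&(x<.9)&(abs(y+.1)<.4)
    m=cv2.morphologyEx(m.astype(np.uint8),cv2.MORPH_OPEN,np.ones((2,2)))
    k,l,s,c=cv2.connectedComponentsWithStats(m); i=1+s[1:,4].argmax(); sel=l==i
    print(n,s[i],np.nanmedian(z[sel]))
    print(cv2.minAreaRect((P[sel][:,:2]*1000).astype(np.float32)))
E
```

```text
scene [ 207  189  160   75 4151] 0.009347378163352849
((568.8858642578125, 13.805221557617188), (309.51690673828125, 390.6256103515625), 8.794122695922852)
side [ 210  215  159  103 5369] 0.00879818221479206
((555.4140014648438, 99.58316040039062), (313.0100402832031, 562.7822265625), 7.04141092300415)
```

View pics/cropA.png

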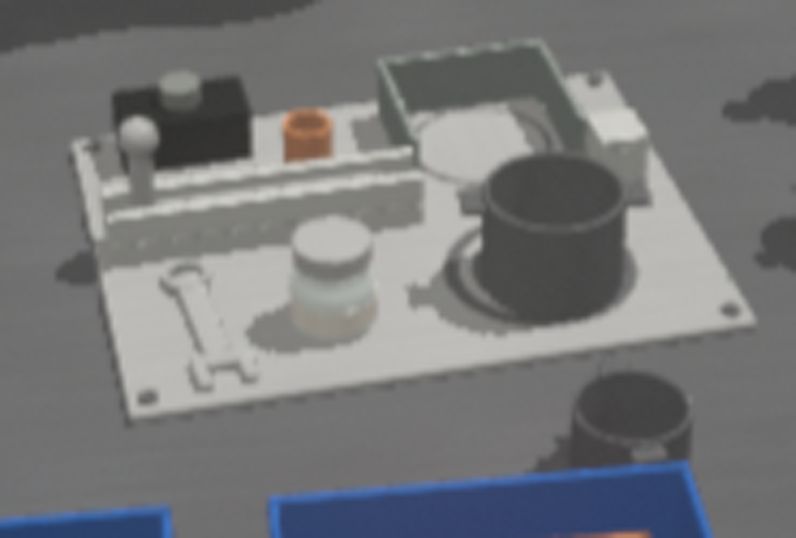

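```bash
cat >> h.py <<'E'
TH=np.radians(8.79); RS=np.array([[np.cos(TH),-np.sin(TH)],[np.sin(TH),np.cos(TH)]])
ORG=np.array([.5689,.0138])-RS@[.08,-.08]
def st(P): return (np.asarray(P)[...,:2]-ORG)@RS
def wd(s): return ORG+RS@np.asarray(s)
E
python3 - <<'E'
from h import *
print('org',ORG,'hot',wd([.15,0]),'keeper side',wd([.066,.06]))
from scipy.optimize import least_squares
for n in('scene','side'):
    P=cloud(n,n+'0').reshape(-1,3); S=st(P)*1000; z=P[:,2]*1000
    def box(x0,x1,y0,y1,z0,z1): return (S[:,0]>x0)&(S[:,0]<x1)&(S[:,1]>y0)&(S[:,1]<y1)&(z>z0)&(z<z1)
    b=box(80,215,-80,70,70,90); q=S[b]; print(n,'rim',len(q),q.min(0),q.max(0),np.median(z[b]))
    # wall (outer) circle fit
    r=least_squares(lambda c:np.clip(np.hypot(*(q-c).T)-43,-30,30),[150,0],loss='soft_l1',f_scale=3); print(' circle',r.x)
    b=box(30,100,-270,-150,82,112); print(' knob',len(S[b]),S[b].mean(0) if b.any() else '',z[b])
    b=box(90,230,-190,-50,55,75); print(' jar',len(S[b]),S[b].min(0),S[b].max(0))
    b=box(40,95,55,110,48,60); print(' keeper',S[b].min(0),S[b].max(0))
    b=box(-80,60,-70,70,45,60); print(' guard',S[b].min(0),S[b].max(0))
    b=box(-75,40,-150,-60,20,60); print(' coupling',S[b].min(0),S[b].max(0))
E
```

```text
org [0.47761453 0.08063534] hot [0.62585279 0.10355734] keeper side [0.53367056 0.15001632]
scene rim 314 [125.36461931 -62.69853718] [214.92738212  54.62356246] 76.39068683450472
 circle [172.55876821  -3.69842982]
 knob 78 [  68.35125669 -244.07091311] [101.90161053 106.5546784  106.16623581 106.54217991 103.80026006
 102.27601729 106.44459531 103.60297177 106.04927236 108.18435393
 103.57430027 102.06390549 101.48853267 104.07180638 105.68683082
 104.92950166 106.23729141 105.19963627 101.44215707 102.34872652
 100.76972524 103.07730949 104.09381919 103.33101946 100.82744549
 104.28018888 102.03343725 100.1828858   97.71863829  95.53516067
  97.29475175 100.28842464  99.24630063  99.50332527 100.96527457
 101.38566136  99.97684817  99.51442881  95.93490442  90.70494802
  98.51683905  96.91941628 102.52753273  99.04320416  99.32681108
  97.92987065  98.64518116  96.17294861  91.69052     92.62742949
  95.09612476  97.56745198  95.94939155  95.06484061  95.0057828
  93.20305419  91.96894062  93.26208463  87.66286338  90.09926812
  89.39780696  91.873739    91.75252647  93.62302258  
[... 1013 characters left out ...]
 92.62427902  95.99159887  95.82198842 100.25685808
 100.26032711  98.32048126  99.71185049  97.27736097  96.14329012
  95.83356602  97.56491703  94.29725076  95.88748272  97.9233693
  93.78934893  94.06479806  94.05356002  88.1288887   91.53753
  91.2791356   92.7601089   94.50776299  92.8467348   90.71351751
  87.59110598  83.42943355  87.40569304  92.33619474  89.42225275
  90.40840426  84.76004851  82.93151593  83.89613946  83.32264261]
 jar 200 [ 146.7810106  -168.49221848] [195.53208257 -50.85804749]
 keeper [40.70504574 55.8909219 ] [92.79487323 96.45282502]
 guard [-53.14918534 -66.74322934] [59.06661826 69.96512847]
 coupling [ -71.17911752 -149.97420245] [ 29.82562175 -98.55838097]
```

```bash
cat >> h.py <<'E'
def go(p,yaw=TH):
    """shift (cm) in current tool axes after first turning about tool z"""
    o=ctrl.get_obs(); M=R.from_rotvec(o['tool_rot']).as_matrix(); a=np.arctan2(M[1,0],M[0,0]); tz=a-yaw
    M2=R.from_euler('z',yaw)*R.from_euler('x',np.pi); d=M2.as_matrix().T@(np.asarray(p)-o['tool_pos'])*100
    print('t %.2f pos'%o['t'],o['tool_pos'].round(4),'tilt',np.degrees(np.arccos(-M[2,2])).round(2),'turn z',tz.round(4),'shift cm (after turn)',d.round(2),'F',o['contact_force'].round(1))
E
python3 - <<'E'
from h import *
c=vision.calibration('wrist'); print(np.round(c['hand_eye'],3),c['fx'])
go([*wd([.06,-.06]),.40])
E
```

```text
[[-0.001 -0.963 -0.268  0.069]
 [ 1.    -0.    -0.001 -0.   ]
 [ 0.001 -0.268  0.963 -0.121]
 [ 0.     0.     0.     1.   ]] 329.2983624623163
t 0.10 pos [ 0.2187 -0.5849  0.2522] tilt 0.11 turn z 0.2043 shift cm (after turn) [ 41.75 -55.82 -14.78] F [ 0.1 -0.4 -0.6]
```

Request:
jog_arm --pt "0 0 0.1 0 0 -1 0" --pt "0 0 0.1043 0 0 -1 0" --pt "0 0 0 2.1 -2.8 -0.2 0" --pt "0 0 0 2.1 -2.8 -0.2 0" --pt "0 0 0 2.1 -2.8 -0.2 0" --pt "0 0 0 2.1 -2.8 -0.2 0" --pt "0 0 0 2.1 -2.8 -0.2 0" --pt "0 0 0 2.1 -2.8 -0.2 0" --pt "0 0 0 2.1 -2.8 -0.2 0" --pt "0 0 0 2.1 -2.8 -0.2 0" --pt "0 0 0 2.1 -2.8 -0.2 0" --pt "0 0 0 2.1 -2.8 -0.2 0" --grip_force 20

```text
t: 1.1
tool_pos: [0.3838, -0.2748, 0.2929]
tool_rot: [-3.132, -0.24, 0.0]
contact_force: [0.8, -0.0, -0.2]
opening: -0.0001
```

Request:
jog_arm --pt "0 0 0 2.1 -2.8 -0.2 0" --pt "0 0 0 2.1 -2.8 -0.2 0" --pt "0 0 0 2.1 -2.8 -0.2 0" --pt "0 0 0 2.1 -2.8 -0.2 0" --pt "0 0 0 2.1 -2.8 -0.2 0" --pt "0 0 0 2.1 -2.8 -0.2 0" --pt "0 0 0 2.1 -2.8 0 0" --pt "0 0 0 2.1 -2.8 0 0" --pt "0 0 0 2.1 -2.8 0 0" --pt "0 0 0 1.5 -2 0 0" --pt "0 0 0 0 0 0 0" --pt "0 0 0 0 0 0 0"

```text
t: 2.1
tool_pos: [0.5436, 0.0245, 0.3045]
tool_rot: [3.132, 0.245, -0.003]
contact_force: [0.2, -0.6, 0.6]
opening: -0.0001
```

```bash
python3 - <<'E'
from h import *
snap('wrist','w1')
go([*wd([.06,-.06]),.30])
cv2.imwrite('pics/w1b.png',cv2.resize(cv2.imread('pics/w1.png'),(800,600),interpolation=2))
E
```

```text
t 2.15 pos [0.5433 0.0236 0.3046] tilt 0.08 turn z 0.001 shift cm (after turn) [ 0.38 -0.64  0.46] F [ 0.5 -0.6  0.1]
```

View pics/w1b.png

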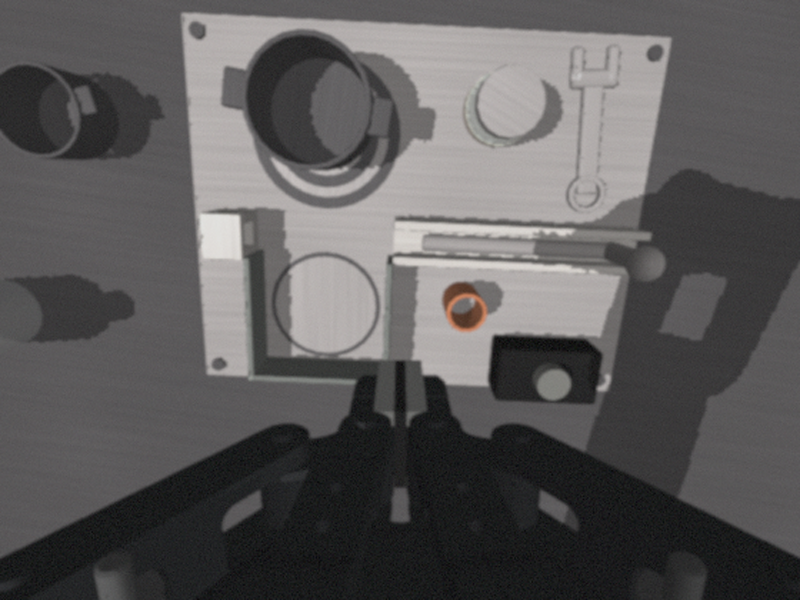

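The wrist view (800x600) shows deck corners at (182,14), (671,38), (207,376), (608,391). The pot rim is centred near (308,100), the knob at (647,263) and the bay circle at (326,304).

```bash
python3 - <<'E'
from h import *
f=lambda L:[(u*.7,v*.7) for u,v in L]
c=pts('wrist','w1',f([(182,14),(671,38),(608,391),(207,376)]),.008)
# model corners (+x,+y),(+x,-y),(-x,-y),(-x,+y)
m=np.array([[.235,.115],[.235,-.275],[-.075,-.275],[-.075,.115]])
cm=c[:,:2]; a=m-m.mean(0); b=cm-cm.mean(0)
th=np.arctan2((a[:,0]*b[:,1]-a[:,1]*b[:,0]).sum(),(a*b).sum()); Rm=np.array([[np.cos(th),-np.sin(th)],[np.sin(th),np.cos(th)]])
org=cm.mean(0)-Rm@m.mean(0); print('yaw',np.degrees(th),'org',org,'res mm',((cm-org)@Rm-m).round(4).tolist())
S=lambda P:((P[:,:2]-org)@Rm*1000).round(1).tolist()
print('bay circle',S(pts('wrist','w1',f([(326,304)]),.008)))
print('knob',S(pts('wrist','w1',f([(647,263)]),.092)))
print('rim l/r/t/b',S(pts('wrist','w1',f([(244,100),(372,100),(308,30),(308,169)]),.078)))
print('keeper top',S(pts('wrist','w1',f([(200,213),(241,213),(241,258),(203,257)]),.054)))
print('guard back top',S(pts('wrist','w1',f([(262,358),(385,360)]),.053)), 'coupling',S(pts('wrist','w1',f([(466,312)]),.053)),'jar',S(pts('wrist','w1',f([(511,101)]),.07)))
print('ears',S(pts('wrist','w1',f([(224,86),(390,117)]),.076)))
P=cloud('wrist','w1'); q=P.reshape(-1,3); s=(q[:,:2]-org)@Rm*1000; z=q[:,2]*1000
b=(abs(z-77)<4)&(s[:,0]>100)&(s[:,0]<220)&(abs(s[:,1])<48); 
print('pot top cloud',b.sum(),s[b].min(0),s[b].max(0),np.median(z[b]))
b=(z>88)&(z<115)&(s[:,1]<-200)&(s[:,1]>-280); print('knob cloud',b.sum(),s[b].mean(0),z[b].max())
E
```

```text
yaw 6.419357897855426 org [0.48363752 0.08512594] res mm [[-0.0008, -0.0018], [-0.001, 0.0013], [0.0015, 0.0013], [0.0003, -0.0008]]
bay circle [[2.3, -0.1]]
knob [[67.1, -242.9]]
rim l/r/t/b [[165.0, 45.4], [168.7, -42.0], [209.6, 1.3], [121.5, 2.1]]
keeper top [[84.8, 90.9], [86.2, 59.0], [50.8, 60.7], [50.2, 90.9]]
guard back top [[-34.7, 47.3], [-32.0, -57.1]] coupling [[13.5, -122.4]] jar [[173.3, -138.6]]
ears [[173.5, 59.3], [158.6, -54.6]]
pot top cloud 1609 [121.45556256 -47.99523233] [210.62279221  47.85617256] 77.52151227950377
knob cloud 562 [  68.27471919 -236.78280066] 106.02439437888589
```

```bash
sed -i 's/^TH=np.radians(8.79)/TH=np.radians(6.42)/; s/^ORG=.*/ORG=np.array([.48364,.08513])/' h.py; python3 - <<'E'
from h import *
go([*wd([.152,.0015]),.052])
E
```

```text
t 2.15 pos [0.5433 0.0236 0.3046] tilt 0.08 turn z 0.0424 shift cm (after turn) [ 9.96 -6.93 25.26] F [ 0.5 -0.6  0.1]
```

Request:
jog_arm --pt "0 0 0.0424 0 0 0 0" --pt "0 0 0 2.5 -1.73 2 0" --pt "0 0 0 2.5 -1.73 2 0" --pt "0 0 0 2.5 -1.73 2 0" --pt "0 0 0 2.46 -1.74 2 0" --pt "0 0 0 0 0 2 0" --pt "0 0 0 0 0 2 0" --pt "0 0 0 0 0 2 0" --pt "0 0 0 0 0 0 0" --pt "0 0 0 0 0 0 0"

```text
t: 2.98
tool_pos: [0.6338, 0.102, 0.1639]
tool_rot: [3.137, 0.172, -0.005]
contact_force: [-0.2, -0.1, 0.4]
opening: -0.0001
```

```bash
python3 - <<'E'
from h import *
im,d=snap('wrist','w2'); 
go([*wd([.152,.0015]),.052])
cv2.imwrite('pics/w2b.png',cv2.resize(cv2.imread('pics/w2.png'),(640,480),interpolation=2))
E
```

```text
t 3.03 pos [0.6349 0.1023 0.1659] tilt 0.01 turn z -0.0023 shift cm (after turn) [-0.03 -0.14 11.39] F [0.5 0.4 0. ]
```

View pics/w2b.png

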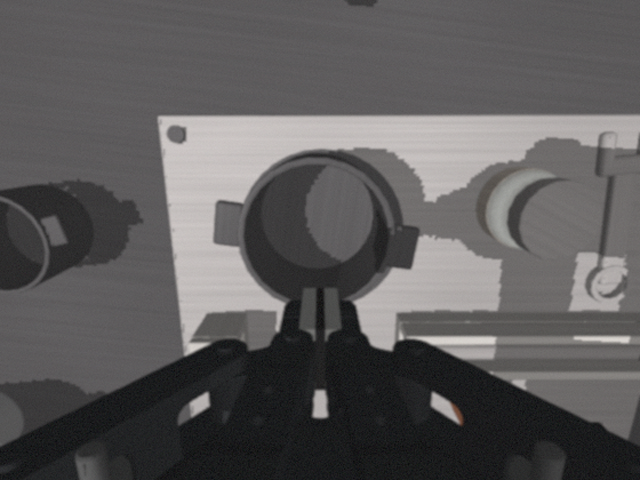

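The pot rim is centred at about (321,226) in this 640x480 picture, and the tips at (320,290) line up with it laterally. I'll check the rim position in numbers.

```bash
python3 - <<'E'
from h import *
k=560/640
P=pts('wrist','w2',[(240*k,225*k),(403*k,225*k),(322*k,150*k)],.078); print(st(P)*1000)
c=cloud('wrist','w2').reshape(-1,3); s=st(c)*1000; z=c[:,2]*1000
b=(abs(z-77)<3)&(s[:,0]>110)&(s[:,0]<230)&(abs(s[:,1])<49); r,cen=None,None
(cx,cy),r=cv2.minEnclosingCircle(s[b].astype(np.float32)); print('enc circle',cx,cy,r, np.percentile(s[b],[1,99],axis=0), np.median(z[b]))
go([*wd([.152,.0015]),.052])
E
```

```text
[[173.36203961  45.73348016]
 [173.09205804 -45.85734717]
 [214.16129384  -0.41690264]]
enc circle 165.9292755126953 -0.028148651123046875 52.296810150146484 [[127.69180867 -48.43727432]
 [210.1370126   48.37203031]] 77.48260242194613
t 3.03 pos [0.6349 0.1023 0.1659] tilt 0.01 turn z -0.0023 shift cm (after turn) [-0.03 -0.14 11.39] F [0.5 0.4 0. ]
```

Request:
jog_arm --pt "0 0 0 0.2 0 2.5 0" --pt "0 0 0 0.1 0 2.5 0" --pt "0 0 0 0 0 2.5 0" --pt "0 0 0 0 0 2 0" --pt "0 0 0 0 0 1.8 0" --pt "0 0 0 0 0 0 0" --pt "0 0 0 0 0 0 0"

```text
t: 3.62
tool_pos: [0.6385, 0.1033, 0.0537]
tool_rot: [3.137, 0.174, 0.002]
contact_force: [0.6, -0.5, 0.7]
opening: 0.0003
```

```bash
python3 - <<'E'
from h import *
go([*wd([.0,.0]),.052])
E
```

```text
t 3.62 pos [0.6385 0.1033 0.0537] tilt 0.06 turn z -0.0014 shift cm (after turn) [-15.6    0.07   0.17] F [ 0.6 -0.5  0.7]
```

Request:
jog_arm --pt "0 0 0 -0.5 0 0 0" --pt "0 0 0 -0.4 0 0 0" --pt "0 0 0 -0.3 0 0 0" --pt "0 0 0 -0.3 0 0 0" --pt "0 0 0 -0.4 0 0 0" --pt "0 0 0 -0.5 0 0 0" --pt "0 0 0 -0.6 0 0 0" --pt "0 0 0 -0.6 0 0 0" --pt "0 0 0 -0.6 0 0 0" --pt "0 0 0 -0.6 0 0 0" --pt "0 0 0 -0.4 0 0 0" --pt "0 0 0 -0.2 0 0 0"

```text
t: 4.62
tool_pos: [0.5878, 0.0978, 0.0558]
tool_rot: [3.137, 0.174, 0.017]
contact_force: [7.5, 0.9, 4.4]
opening: -0.0
```

```bash
python3 - <<'E'
from h import *
snap('wrist','w3'); go([*wd([-.03,.0]),.052])
cv2.imwrite('pics/w3b.png',cv2.resize(cv2.imread('pics/w3.png'),(640,480),interpolation=2))
E
```

```text
t 4.67 pos [0.5876 0.0978 0.0557] tilt 0.59 turn z -0.0011 shift cm (after turn) [-13.47   0.1    0.37] F [6.1 0.5 4.8]
```

View pics/w3b.png

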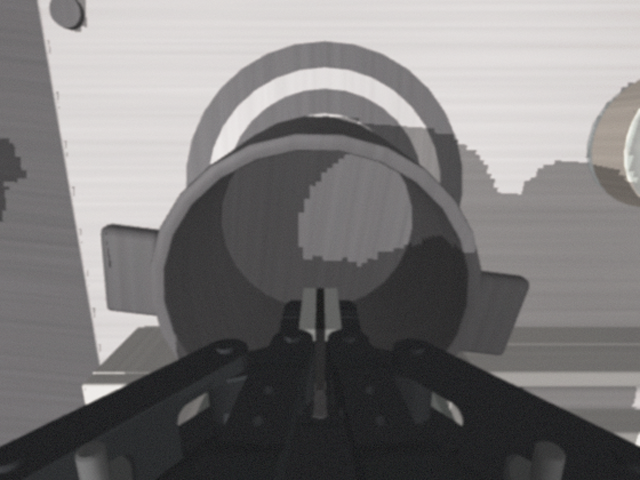

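The pot follows the fingers towards the bay: its rim now spans about x 157–480 px in the 640x480 picture, with the ring exposed behind it. Before continuing I'll check that it isn't tipping.

```bash
python3 - <<'E'
from h import *
c=cloud('wrist','w3'); s=st(c)*1000; z=c[...,2]*1000
k=.875
for u,v in [(320,142),(200,195),(440,190),(165,270),(475,270),(130,270),(505,300)]:
    p=(slice(int(v*k)-2,int(v*k)+3),slice(int(u*k)-2,int(u*k)+3)); zz=z[p]; i=np.nanargmax(zz); print((u,v),s[p].reshape(-1,2)[i].round(1),np.nanmax(zz).round(1))
b=(z>66)&(z<84)&(s[...,0]>60)&(s[...,0]<190)&(abs(s[...,1])<49)
print(np.percentile(s[b],[1,99],axis=0))
for n in ['scene']:
    snap(n,'s3'); q=cloud(n,'s3'); t=st(q)*1000; zz=q[...,2]*1000
    b=(zz>70)&(zz<86)&(t[...,0]>60)&(t[...,0]<200)&(abs(t[...,1])<50); print(n,b.sum(),np.percentile(t[b],[1,99],axis=0))
E
```

```text
(320, 142) [173.2   1.4] 89.2
(200, 195) [160.8  30.9] 87.3
(440, 190) [161.9 -26.6] 87.5
(165, 270) [140.4  42.9] 84.1
(475, 270) [141.4 -38. ] 84.7
(130, 270) [140.4  51.9] 82.1
(505, 300) [130.5 -49.1] 80.3
[[ 90.8904407  -48.33798703]
 [176.65202305  48.34488996]]
scene 330 [[104.43947159 -48.15201591]
 [177.33905462  48.29519947]]
```

Request:
jog_arm --pt "0 0 0 0.15 0 0 0" --pt "0 0 0 0.15 0 0 0" --pt "0 0 0 0.15 0 0 0" --pt "0 0 0 0.15 0 0 0" --pt "0 0 0 0.15 0 0 0" --pt "0 0 0 0.15 0 0 0" --pt "0 0 0 0.15 0 0 0" --pt "0 0 0 0.15 0 0 0" --pt "0 0 0 0.15 0 0 0" --pt "0 0 0 0.15 0 0 0" --pt "0 0 0 0.15 0 0 0" --pt "0 0 0 0 0 0 0"

```text
t: 5.72
tool_pos: [0.6019, 0.0995, 0.055]
tool_rot: [3.137, 0.174, 0.005]
contact_force: [0.2, -0.5, 6.9]
opening: -0.0004
```

```bash
cat >> h.py <<'E'
def tilt(tag,x0,x1):
    """fit plane to rim in wrist cloud: pixels that are local top of the pot"""
    c=cloud('wrist',tag); s=st(c)*1000; z=c[...,2]*1000
    b=(z>70)&(z<95)&(s[...,0]>x0)&(s[...,0]<x1)&(abs(s[...,1])<49)
    A=np.c_[s[b],np.ones(b.sum())]; w=np.ones(b.sum(),bool)
    for _ in range(6):
        k=np.linalg.lstsq(A[w],z[b][w],rcond=None)[0]; r=z[b]-A@k; w=abs(r)<3
    print('rim plane slope x,y deg',np.degrees(np.arctan(k[:2])).round(1),'n',w.sum(),'ext',np.percentile(s[b][w],[1,99],axis=0).round(1).tolist(),'z mid',np.median(z[b][w]).round(1))
E
python3 - <<'E'
from h import *
print(ctrl.get_obs()['wrist_torque'])
snap('wrist','w4'); tilt('w2',110,230); tilt('w3',70,200); tilt('w4',70,200); go([*wd([-.03,.0]),.052])
E
```

```text
[ 0.03420559  0.17273049 -0.00710251]
rim plane slope x,y deg [0.7 0.8] n 2924 ext [[127.7, -48.5], [210.1, 48.0]] z mid 77.5
rim plane slope x,y deg [6.3 0.2] n 11026 ext [[99.5, -47.2], [174.9, 47.6]] z mid 84.0
rim plane slope x,y deg [-4.9  0.8] n 8026 ext [[112.6, -40.2], [183.7, 45.6]] z mid 78.2
t 5.77 pos [0.602  0.0995 0.0549] tilt 0.2 turn z -0.001 shift cm (after turn) [-14.92   0.11   0.29] F [0.1 0.1 7.7]
```

Request:
jog_arm --pt "0 0 0 0 0 -0.3 0" --pt "0 0 0 0 0 -0.5 0" --pt "0 0 0 0 0 -1 0" --pt "0 0 0 0 0 -2 0" --pt "0 0 0 0 0 -3 0" --pt "0 0 0 0 0 -3 0.7" --pt "0 0 0 1 0 0 0.7" --pt "0 0 0 3 0 0 0.7" --pt "0 0 0 3 0 0 0.7" --pt "0 0 0 1 0 0 0.7" --pt "0 0 0 0 0 0 0.7" --pt "0 0 0 0 0 0 0.7"

```text
t: 6.77
tool_pos: [0.6799, 0.1083, 0.1499]
tool_rot: [3.137, 0.174, -0.002]
contact_force: [-0.1, -0.3, -0.2]
opening: 0.0599
```

```bash
python3 - <<'E'
from h import *
print(ctrl.get_obs()['opening'])
snap('wrist','w5'); tilt('w5',60,200); go([*wd([.21,.0]),.04])
cv2.imwrite('pics/w5b.png',cv2.resize(cv2.imread('pics/w5.png'),(640,480),interpolation=2))
E
```

```text
0.05990473719106439
rim plane slope x,y deg [1.  0.7] n 2445 ext [[105.8, -47.9], [184.0, 47.1]] z mid 77.4
t 6.82 pos [0.6794 0.1084 0.1498] tilt 0.09 turn z -0.0009 shift cm (after turn) [ 1.29  0.12 10.98] F [ 0.9 -0.7 -0.6]
```

View pics/w5b.png

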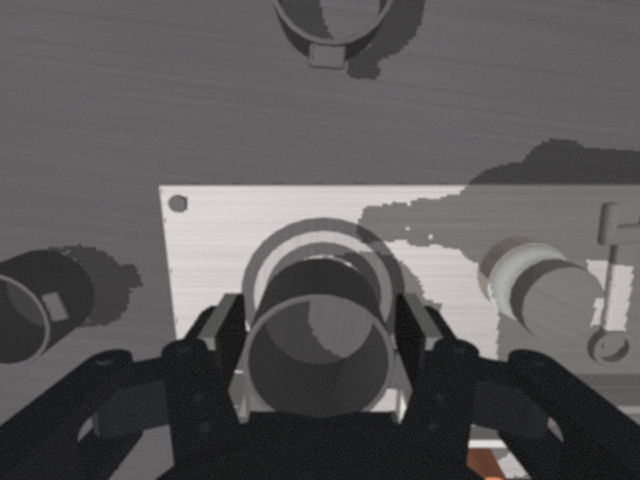

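```bash
python3 - <<'E'
from h import *
c=cloud('wrist','w5'); s=st(c)*1000; z=c[...,2]*1000
b=(z>15)&(s[...,0]>205)&(s[...,0]<400)&(abs(s[...,1])<100); print('decoy x min',np.percentile(s[b],[1,99],axis=0),z[b].max())
k=.875; print(st(pts('wrist','w5',[(322*k,294*k),(244*k,355*k),(394*k,355*k)],.078))*1000)
E
```

```text
decoy x min [[205.50486393 -59.91561408]
 [324.29042336  63.89721163]] 228.01403735576454
[[184.08779659   0.84179063]
 [146.00346505  46.01939122]
 [145.92552922 -40.84563432]]
```

Request:
jog_arm --pt "0 0 0 0.9 -0.05 0 0.7" --pt "0 0 0 0.6 0 0.5 0.7" --pt "0 0 0 0 0 2 0.7" --pt "0 0 0 0 0 2.5 0.7" --pt "0 0 0 0 0 2.5 0.7" --pt "0 0 0 0 0 2 0.7" --pt "0 0 0 0 0 1.1 0.7" --pt "0 0 0 0 0 0 0.7" --pt "0 0 0 0 0 0 0.7"

```text
t: 7.57
tool_pos: [0.6948, 0.1105, 0.044]
tool_rot: [-3.137, -0.174, 0.001]
contact_force: [0.5, 0.1, 0.6]
opening: 0.0599
```

```bash
python3 - <<'E'
from h import *
snap('wrist','w6'); go([*wd([.045,.0]),.04])
cv2.imwrite('pics/w6b.png',cv2.resize(cv2.imread('pics/w6.png'),(640,480),interpolation=2))
E
```

```text
t 7.62 pos [0.6958 0.1106 0.0455] tilt 0.1 turn z -0.0009 shift cm (after turn) [-16.87   0.16   0.55] F [ 0.1 -0.2  0.5]
```

View pics/w6b.png

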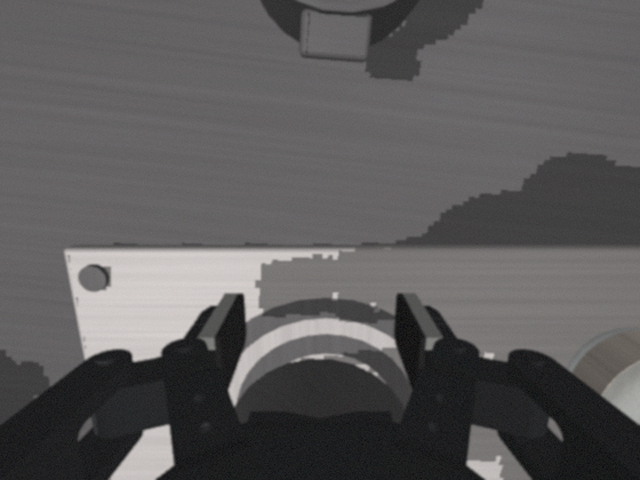

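Request:
jog_arm --pt "0 0 0 -0.7 0 0.3 0.7" --pt "0 0 0 -0.7 0 0 0.7" --pt "0 0 0 -0.5 0 0 0.7" --pt "0 0 0 -0.4 0 0 0.7" --pt "0 0 0 -0.4 0 0 0.7" --pt "0 0 0 -0.5 0 0 0.7" --pt "0 0 0 -0.6 0 0 0.7" --pt "0 0 0 -0.6 0 0 0.7" --pt "0 0 0 -0.6 0 0 0.7" --pt "0 0 0 -0.5 0 0 0.7" --pt "0 0 0 -0.3 0 0 0.7" --pt "0 0 0 0 0 0 0.7"

```text
t: 8.62
tool_pos: [0.6388, 0.1042, 0.0429]
tool_rot: [-3.137, -0.174, -0.008]
contact_force: [5.3, 1.1, 0.4]
opening: 0.0598
```

```bash
python3 - <<'E'
from h import *
snap('scene','s7'); go([*wd([.042,.0]),.042]); print(ctrl.get_obs()['opening'])
q=cloud('scene','s7'); t=st(q)*1000; z=q[...,2]*1000
for tag in('scene0','s3','s7'):
    q=cloud('scene',tag); t=st(q)*1000; z=q[...,2]*1000
    for y0,y1,n in((-62,-49,'ear-'),(49,62,'ear+')):
        b=(z>58)&(z<92)&(t[...,0]>20)&(t[...,0]<200)&(t[...,1]>y0)&(t[...,1]<y1); print(tag,n,b.sum(),np.median(t[b],0).round(1),np.median(z[b]).round(1))
cv2.imwrite('pics/s7b.png',cv2.resize(cv2.imread('pics/s7.png')[140:290,190:390],(800,600),interpolation=2))
E
```

```text
t 8.67 pos [0.6389 0.1041 0.0428] tilt 0.28 turn z -0.0011 shift cm (after turn) [-11.44   0.15   0.08] F [4.9 0.9 0.6]
0.05999653767992336
scene0 ear- 27 [162.4 -53.6] 76.2
scene0 ear+ 24 [173.1  53.5] 75.6
s3 ear- 21 [128.4 -54.8] 79.3
s3 ear+ 20 [139.  54.] 81.0
s7 ear- 40 [164.2 -57.7] 78.8
s7 ear+ 55 [161.5  53.7] 81.5
```

View pics/s7b.png

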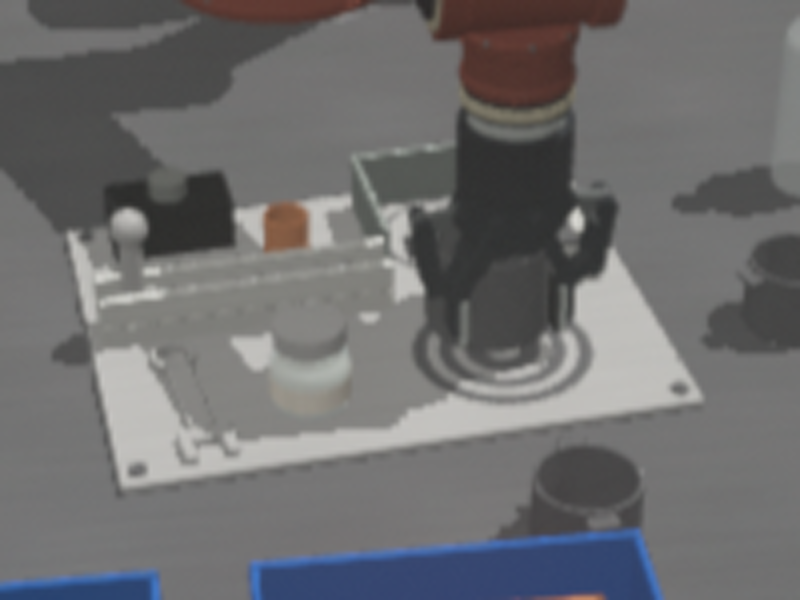

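Request:
jog_arm --pt "0 0 0 -0.4 0 0 0.7" --pt "0 0 0 -0.6 0.05 0 0.7" --pt "0 0 0 -0.8 0.05 0 0.7" --pt "0 0 0 -0.8 0.05 0 0.7" --pt "0 0 0 -0.8 0 0 0.7" --pt "0 0 0 -0.8 0 0 0.7" --pt "0 0 0 -0.8 0 0 0.7" --pt "0 0 0 -0.7 0 0 0.7" --pt "0 0 0 -0.6 0 0 0.7" --pt "0 0 0 -0.4 0 0 0.7" --pt "0 0 0 -0.2 0 0 0.7" --pt "0 0 0 0 0 0 0.7"

```text
t: 9.67
tool_pos: [0.5702, 0.0949, 0.0425]
tool_rot: [3.137, 0.174, 0.006]
contact_force: [4.9, 0.3, 1.1]
opening: 0.0597
```

```bash
python3 - <<'E'
from h import *
go([*wd([.042,.0]),.042]); snap('side','d8')
q=cloud('side','d8'); t=st(q)*1000; z=q[...,2]*1000
b=(z>73)&(z<83)&(t[...,0]<75)&(t[...,0]>-80)&(abs(t[...,1])<65); print(b.sum(),np.percentile(t[b],[1,50,99],axis=0))
cv2.imwrite('pics/d8b.png',cv2.resize(cv2.imread('pics/d8.png')[170:320,190:390],(800,600),interpolation=2))
E
```

```text
t 9.67 pos [0.5702 0.0949 0.0425] tilt 0.23 turn z -0.001 shift cm (after turn) [-4.51  0.01  0.05] F [4.9 0.3 1.1]
254 [[ -3.65172147 -57.7381767 ]
 [ 38.20788247  22.14556657]
 [ 74.82700663  60.26839339]]
```

View pics/d8b.png

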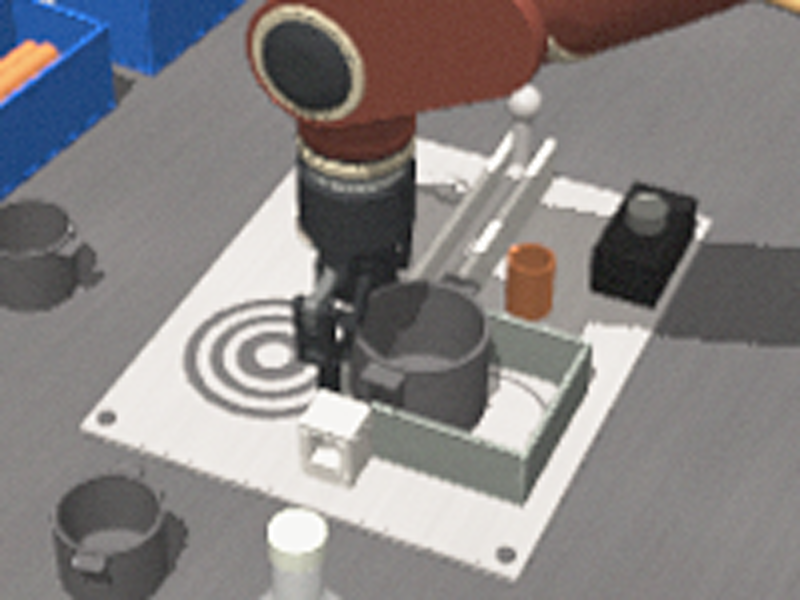

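Request:
jog_arm --pt "0 0 0 -0.4 0 0 0.7" --pt "0 0 0 -0.5 0 0 0.7" --pt "0 0 0 -0.5 0 0 0.7" --pt "0 0 0 -0.5 0 0 0.7" --pt "0 0 0 -0.5 0 0 0.7" --pt "0 0 0 -0.5 0 0 0.7" --pt "0 0 0 -0.5 0 0 0.7" --pt "0 0 0 -0.4 0 0 0.7" --pt "0 0 0 -0.3 0 0 0.7" --pt "0 0 0 -0.2 0 0 0.7" --pt "0 0 0 0 0 0 0.7" --pt "0 0 0 0 0 0 0.7"

```text
t: 10.72
tool_pos: [0.5278, 0.0902, 0.0425]
tool_rot: [3.137, 0.174, 0.007]
contact_force: [5.4, 0.7, -0.5]
opening: 0.0597
```

```bash
python3 - <<'E'
from h import *
go([*wd([.044,.0]),.042]); snap('side','d9')
q=cloud('side','d9'); t=st(q)*1000; z=q[...,2]*1000
b=(z>73)&(z<83)&(t[...,0]<35)&(t[...,0]>-80)&(abs(t[...,1])<65); print(b.sum(),np.percentile(t[b],[1,50,99],axis=0))
E
```

```text
t 10.72 pos [0.5278 0.0902 0.0425] tilt 0.24 turn z -0.0011 shift cm (after turn) [-0.05  0.01  0.05] F [ 5.4  0.7 -0.5]
266 [[-47.33361352 -56.03392319]
 [ -3.06931833  23.48270293]
 [ 34.00133668  61.65539267]]
```

Request:
jog_arm --pt "0 0 0 0.4 0 0 0.7" --pt "0 0 0 0.8 0 0 0.7" --pt "0 0 0 0.8 0 -1 0.7" --pt "0 0 0 0.8 0 -3 0.7" --pt "0 0 0 0 0 -3.5 0.7" --pt "0 0 0 0 0 -3.5 0.7" --pt "0 0 0 0 1 -3.5 0" --pt "0 0 0 0 2 -2 0" --pt "0 0 0 0 3 0 0" --pt "0 0 0 0 2 0 0" --pt "0 0 0 0 0 0 0" --pt "0 0 0 0 0 0 0"

```text
t: 11.77
tool_pos: [0.5631, 0.0132, 0.2066]
tool_rot: [-3.136, -0.171, 0.001]
contact_force: [-0.2, 0.4, 0.7]
opening: 0.0001
```

```bash
python3 - <<'E'
from h import *
snap('wrist','w10'); tilt('w10',-60,60); go([*wd([.066,-.285]),.08])
cv2.imwrite('pics/w10b.png',cv2.resize(cv2.imread('pics/w10.png'),(800,600),interpolation=2))
E
```

```text
rim plane slope x,y deg [ 1.  -0.1] n 1222 ext [[-22.0, -46.9], [44.0, 48.6]] z mid 77.5
t 11.82 pos [0.5629 0.0139 0.2063] tilt 0.06 turn z -0.0016 shift cm (after turn) [-0.48 20.54 12.63] F [0.2 0.5 0.4]
```

View pics/w10b.png

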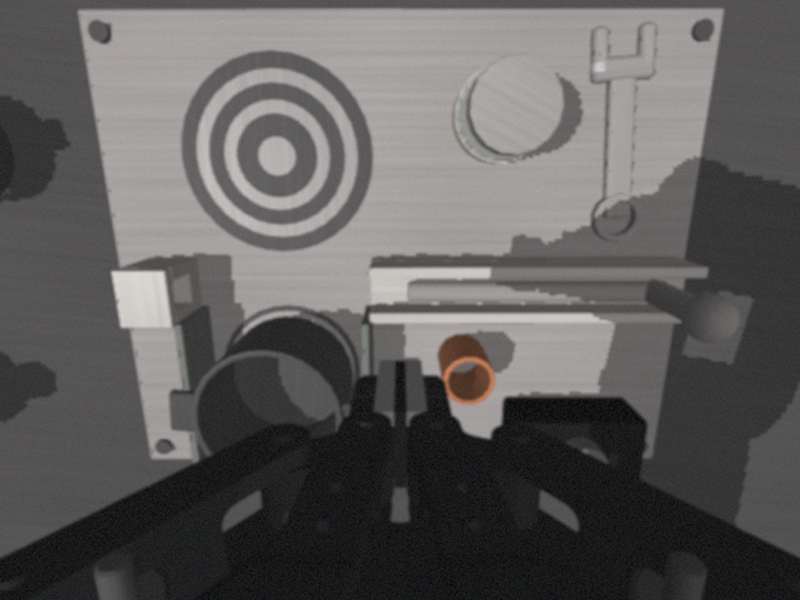

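The pot stands inside the guard, with its rim's +x edge at about (268,351). The knob is at (714,318), the ring centre at (277,155), and the bystanders look unmoved.

```bash
python3 - <<'E'
from h import *
g=lambda u,v,z:(st(pts('wrist','w10',[(u*.7,v*.7)],z))*1000).round(1)[0]
print('ring',g(277,155,.008),'knob',g(714,318,.092),'pot +x edge',g(268,351,.078),'pot +-y',g(194,412,.078),g(344,405,.078))
print('jar',g(516,104,.07),'coupling',g(468,381,.053),'keeper',g(113,271,.054),g(172,326,.054))
E
```

```text
ring [151.6   0. ] knob [  66.5 -243.6] pot +x edge [43.3 -4.6] pot +-y [ 5.1 41.9] [  9.4 -46.5]
jar [ 173.7 -138.6] coupling [  12.9 -122.3] keeper [84.8 90.4] [50.5 60.1]
```

Request:
jog_arm --pt "0 0 0 -0.1 2.5 0 0" --pt "0 0 0 -0.1 3.5 0 0" --pt "0 0 0 -0.1 3.5 0 0" --pt "0 0 0 -0.1 3.5 0 0" --pt "0 0 0 0 3.5 0 0" --pt "0 0 0 0 2.5 0 0" --pt "0 0 0 0 1.7 1.5 0" --pt "0 0 0 0 0 3 0" --pt "0 0 0 0 0 3 0" --pt "0 0 0 0 0 3 0" --pt "0 0 0 0 0 2 0" --pt "0 0 0 0 0 0 0"

```text
t: 12.82
tool_pos: [0.5783, -0.1894, 0.0748]
tool_rot: [-3.131, -0.176, 0.016]
contact_force: [-0.5, 0.6, -0.8]
opening: -0.0001
```

```bash
python3 - <<'E'
from h import *
go([*wd([.0665,-.0975]),.08])
E
```

```text
t 12.82 pos [ 0.5783 -0.1894  0.0748] tilt 0.67 turn z 0.0004 shift cm (after turn) [  0.31 -18.59  -0.52] F [-0.5  0.6 -0.8]
```

Request:
jog_arm --pt "0 0 0 0.2 0 -0.2 0" --pt "0 0 0 0.1 -0.4 0 0" --pt "0 0 0 0 -0.6 0 0" --pt "0 0 0 0 -0.8 0 0" --pt "0 0 0 0 -1.2 0 0" --pt "0 0 0 0 -1.5 0 0" --pt "0 0 0 0 -1.5 0 0" --pt "0 0 0 0 -1.5 0 0" --pt "0 0 0 0 -1.5 0 0" --pt "0 0 0 0 -1.5 0 0" --pt "0 0 0 0 -1.5 0 0" --pt "0 0 0 0 -1 0 0"

```text
t: 13.82
tool_pos: [0.5708, -0.0608, 0.0841]
tool_rot: [-3.137, -0.176, -0.003]
contact_force: [3.5, -2.9, 3.9]
opening: 0.0003
```

```bash
python3 - <<'E'
from h import *
go([*wd([.0665,-.0975]),.08])
E
```

```text
t 13.82 pos [ 0.5708 -0.0608  0.0841] tilt 0.09 turn z -0.0 shift cm (after turn) [-0.38 -5.72  0.41] F [ 3.5 -2.9  3.9]
```

Request:
jog_arm --pt "0 0 0 -0.3 -0.5 0 0" --pt "0 0 0 0 -0.8 0 0" --pt "0 0 0 0 -0.8 0 0" --pt "0 0 0 0 -0.8 0 0" --pt "0 0 0 0 -0.6 0 0" --pt "0 0 0 0 -0.3 0 0" --pt "0 0 0 0 0 0 0"

```text
t: 14.4
tool_pos: [0.5634, -0.024, 0.0838]
tool_rot: [-3.135, -0.175, -0.001]
contact_force: [2.6, -0.1, 6.5]
opening: 0.0001
```

```bash
python3 - <<'E'
from h import *
go([*wd([.0665,-.0975]),.08]); snap('scene','s11')
cv2.imwrite('pics/s11b.png',cv2.resize(cv2.imread('pics/s11.png')[140:290,190:390],(800,600),interpolation=2))
E
```

```text
t 14.40 pos [ 0.5634 -0.024   0.0838] tilt 0.09 turn z -0.0006 shift cm (after turn) [-0.05 -1.99  0.38] F [ 2.6 -0.1  6.5]
```

View pics/s11b.png

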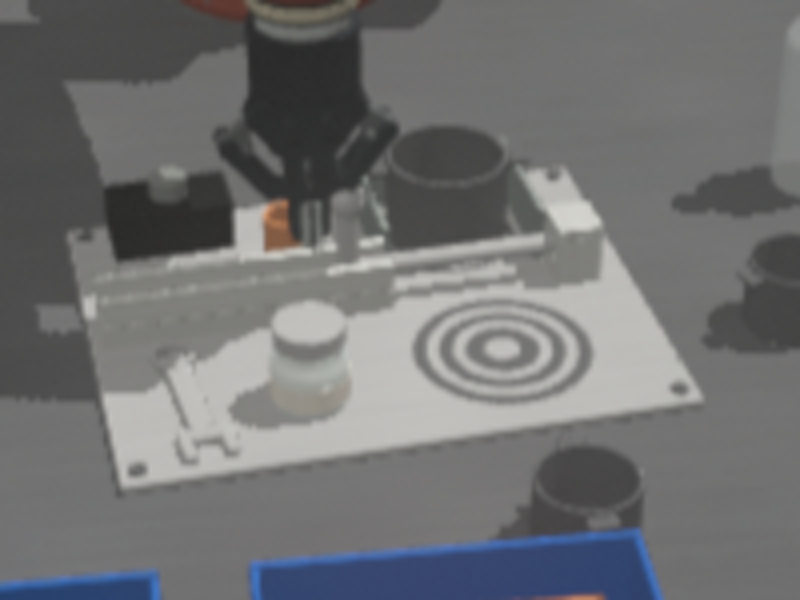

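Bolt is almost at the keeper, and the pot sits in the guard. The upward force suggests the ball is riding on the splayed finger link, so I'll back off a little, raise 1 cm and push on with the pads.

Request:
jog_arm --pt "0 0 0 0 0.4 0 0" --pt "0 0 0 0 0.3 -0.5 0" --pt "0 0 0 0 0 -0.6 0" --pt "0 0 0 0 -0.3 0 0" --pt "0 0 0 0 -0.4 0 0" --pt "0 0 0 0 -0.4 0 0" --pt "0 0 0 0 -0.4 0 0" --pt "0 0 0 0 -0.3 0 0" --pt "0 0 0 0 -0.2 0 0" --pt "0 0 0 0 0 0 0"

```text
t: 15.28
tool_pos: [0.5615, -0.012, 0.0941]
tool_rot: [-3.136, -0.175, 0.001]
contact_force: [-0.9, -1.0, 0.3]
opening: -0.0
```

```bash
python3 - <<'E'
from h import *
go([*wd([.0665,-.0975]),.095])
E
```

```text
t 15.28 pos [ 0.5615 -0.012   0.0941] tilt 0.04 turn z -0.0005 shift cm (after turn) [-0.   -0.78 -0.09] F [-0.9 -1.   0.3]
```

Request:
jog_arm --pt "0 0 0 0 -0.2 0 0" --pt "0 0 0 0 -0.2 0 0" --pt "0 0 0 0 -0.2 0 0" --pt "0 0 0 0 -0.1 0 0" --pt "0 0 0 0 0 0 0"

```text
t: 15.7
tool_pos: [0.5608, -0.0052, 0.0941]
tool_rot: [-3.136, -0.175, 0.001]
contact_force: [-0.9, -2.6, 1.0]
opening: -0.0002
```

Request:
jog_arm --pt "0 0 0 0 -0.15 0 0" --pt "0 0 0 0 -0.15 0 0" --pt "0 0 0 0 -0.1 0 0" --pt "0 0 0 0 0 0 0"

```text
t: 16.03
tool_pos: [0.5606, -0.0037, 0.0943]
tool_rot: [3.131, 0.175, -0.0]
contact_force: [-1.6, -11.3, -0.0]
opening: -0.0001
```

Request:
jog_arm --pt "0 0 0 0 -0.15 0 0" --pt "0 0 0 0 -0.1 0 0" --pt "0 0 0 0 0 0 0"

```text
t: 16.28
tool_pos: [0.5606, -0.0035, 0.0944]
tool_rot: [3.127, 0.175, 0.0]
contact_force: [-1.4, -18.6, -0.9]
opening: -0.0001
```

Request:
jog_arm --pt "0 0 0 0 0.5 0 0" --pt "0 0 0 0 0.8 0 0" --pt "0 0 0 0 1.5 -1 0" --pt "0 0 0 0 0 -3 0" --pt "0 0 0 0 0 -3 0" --pt "0 0 0 0 0 -3 0" --pt "0 0 0 0 0 -1.5 0" --pt "0 0 0 0 0 0 0" --pt "0 0 0 0 0 0 0"

```text
t: 17.03
tool_pos: [0.5641, -0.0266, 0.2103]
tool_rot: [-3.136, -0.175, -0.004]
contact_force: [-0.1, 0.2, -0.5]
opening: 0.0002
```

```bash
python3 - <<'E'
from h import *
snap('wrist','w12'); go([*wd([.0665,-.0975]),.2])
cv2.imwrite('pics/w12b.png',cv2.resize(cv2.imread('pics/w12.png'),(800,600),interpolation=2))
E
```

```text
t 17.08 pos [ 0.5631 -0.0265  0.2084] tilt 0.07 turn z -0.0008 shift cm (after turn) [-0.   -2.23  0.84] F [-1.2  0.6 -0.2]
```

The picture limit is reached, so I'll check the bolt, pot and bystanders from depth.

```bash
python3 - <<'E'
from h import *
snap('scene','s12')
def f(n,t):
    c=cloud(n,t); s=st(c)*1000; return s,c[...,2]*1000,c
def box(s,z,x0,x1,y0,y1,z0,z1): return (s[...,0]>x0)&(s[...,0]<x1)&(s[...,1]>y0)&(s[...,1]<y1)&(z>z0)&(z<z1)
for n,t in(('wrist','w1'),('wrist','w12'),('scene','scene0'),('scene','s12')):
    s,z,c=f(n,t)
    for y0,y1 in((-270,-200),(-100,-61)):
        b=box(s,z,45,95,y0,y1,86,112); print(t,'knob',(y0,y1),b.sum(),s[b].mean(0).round(1) if b.any() else '')
    for nm,B in(('jar',(130,220,-175,-100,55,80)),('coupling',(-15,45,-150,-95,35,58)),('bolt rod',(52,80,-50,55,28,46))):
        b=box(s,z,*B); print('  ',nm,b.sum(),np.median(s[b],0).round(1) if b.any() else '')
    b=box(s,z,-60,70,-62,62,66,84); print('   pot',b.sum(),np.percentile(s[b],[2,98],axis=0).round(1).tolist() if b.any() else '')
tilt('w12',-60,60)
a,b=[np.load(f'pics/{t}.npz')['im'].astype(int) for t in('scene0','s12')]
d=(abs(a-b).max(-1)>60).astype(np.uint8); k,l,S,_=cv2.connectedComponentsWithStats(d); print([r.tolist() for r in S[1:] if r[4]>15])
E
```

```text
w1 knob (-270, -200) 563 [  68.2 -236.7]
w1 knob (-100, -61) 0 
   jar 2013 [ 173.1 -137.4]
   coupling 431 [  13.3 -122.1]
   bolt rod 0 
   pot 0 
w12 knob (-270, -200) 0 
w12 knob (-100, -61) 881 [ 69.7 -72. ]
   jar 3569 [ 173.7 -138.6]
   coupling 353 [  26.9 -124.7]
   bolt rod 1605 [69.   2.7]
   pot 2960 [[-37.5, -57.1], [43.9, 56.1]]
scene0 knob (-270, -200) 69 [  71.8 -244.8]
scene0 knob (-100, -61) 0 
   jar 236 [ 179.7 -143.9]
   coupling 119 [  20.2 -126.5]
   bolt rod 2 [53.9 52.6]
   pot 0 
s12 knob (-270, -200) 0 
s12 knob (-100, -61) 67 [ 72.2 -74.9]
   jar 236 [ 180.4 -143.1]
   coupling 120 [  18.4 -126.7]
   bolt rod 177 [69.4  0.3]
   pot 346 [[-46.9, -59.0], [44.9, 50.9]]
rim plane slope x,y deg [0.9 0.3] n 1553 ext [[-38.3, -48.2], [44.1, 48.4]] z mid 77.5
[[110, 0, 29, 16, 99], [138, 0, 11, 5, 30], [268, 0, 10, 16, 106], [301, 0, 26, 51, 837], [39, 7, 23, 22, 379], [265, 16, 11, 5, 27], [287, 20, 2, 21, 32], [233, 33, 27, 55, 455], [261, 41, 16, 2, 28], [58, 42, 8, 4, 22], [284, 42, 2, 16, 19], [245, 45, 15, 4, 36], [286, 48, 45, 42, 1186], [230, 63, 2, 17, 22], [261, 68, 24, 6, 67], [41, 75, 9, 19, 69], [267, 77, 15, 11, 25], [276, 89, 21, 21, 316], [253, 101, 11, 3, 23], [253, 122, 35, 22, 270], [254, 143, 25, 10, 61], [282, 184, 6, 5, 19], [285, 189, 28, 14, 285], [218, 192, 9, 8, 60], [308, 199, 18, 5, 45], [298, 205, 43, 34, 719], [311, 224, 9, 6, 48], [286, 230, 21, 12, 65]]
```

```bash
python3 -c "
from h import *
print(ctrl.finish_job())"
```

```text
the job is handed in; nothing more can be done
None
```

The pot is parked in the guard and the bolt is fully home, but **I tipped the pot partway through**, which the task told me not to do. I handed the job in at about 17 s of the 50 s allowed.

**What went wrong:** I first dragged the pot with closed fingers inside it. The fingertips touched something inside the pot and pressed down on it. The +x side then rose by about 6–11° after roughly 25 mm of travel. I backed off slowly until it stood flat again. I then pushed it from outside, low down, with the fingers opened to 60 mm as a cradle.

**Bolt:** I pushed it home by the knob with closed fingers, which also needed a small correction. The ball was riding up on the finger links, so I raised the tool 1 cm and finished the push.

**Last checks (station axes):**
- **Pot:** its axis is at about x -2, y -2 mm, within the 10 mm limit. Its rim is as level as at the start and the rod crosses the mouth in front of it.
- **Bolt:** it met a hard stop. A further 2.5 mm of commanded push gave only 0.2 mm of movement, and the force rose to 19 N.
- **Knob:** the wrist camera puts it at about y -72 mm (home is -70), and the scene camera at -75 mm. I put the difference down to camera bias, since a jam at the keeper's mouth would have come about 27 mm earlier.
- **Bystanders:** the jar and coupling are where they started, to within about 2 mm in the scene camera. The wrist camera put the coupling 14 mm off, but the gripper partly hid it there. I did not measure the wrench, hammer, screwdriver, water bottle or elbow one by one; comparing the scene pictures before and after showed no change where they lie.
- **Robot:** it ended well above everything, touching nothing.

I had used all 12 picture views by then, so the final check came from depth data and not from looking at a picture.

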